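# Space the sensor carriages on the rail with a spacer block

### The job

The three sensor carriages on the slide rail stand too close together. Take the thicker of the two black spacer blocks and press it straight down between the middle carriage and one neighbour, nearly to the rail, so that it wedges them apart; then step it over to the other side of the middle carriage and do the same there, so that both gaps end up as wide as the spacer. Push the outer carriages outwards and leave the middle one about where it is; at the end stand the spacer upright on the shelf again and let go of it.

Things in the scene. Friction and masses are not known exactly. Their poses are not given: they have to be found in the camera images.
- spacer: The thicker of two upright black plastic blocks standing apart on the shelf: 34 mm thick (y), 50 mm wide (x), 120 mm tall, 0.2 to 0.3 kg; its lowest 8 mm taper to 24 mm thick (the other block is 20 mm thick, same height and width). Origin: centre of its underside, z up. The 34 mm thickness sets the gap, so its y axis goes along the rail. Grip it near the top, to stay above the carriages.
- carriage_left: The outer carriage on the robot's left (+y side), same shape, origin and axes as the middle one; about 2 N slides it. The gap to the middle one (between upright end faces) starts at 10 to 18 mm; it can slide 50 mm outwards. With a gap of 34 mm its origin is 94 mm from the middle one's and a spacer filling the gap is centred 47 mm from each; if nearer to the middle one it pushes that aside.
- carriage_middle: Middle of three equal grey plastic carriages, free only to slide along a low straight rail (about 4 N), white disc on top. 60 mm along the rail (y), 64 mm across (x). Origin: its centre at the rail's top face, 16 mm above the shelf; y along the rail towards the left carriage, z up. Its y ends are upright to z = 24 mm, then slope in to a 10 mm ridge at 62 mm (disc 65), so the gaps widen upwards.
- carriage_right: The outer carriage on the robot's right (-y side), same shape, origin and axes as the middle one; about 2 N slides it. The gap to the middle one (between upright end faces) starts at 10 to 18 mm; it can slide 50 mm outwards. With a gap of 34 mm its origin is 94 mm from the middle one's and a spacer filling the gap is centred 47 mm from each; if nearer to the middle one it pushes that aside.
Things that resemble listed ones, but are neither listed nor needed, are in the scene too. What is shaped like the spacer but blue is not meant.

How it is judged:
By the outcome, as a careful person would: the job done as asked, in the order asked, and still so for the second after the job is handed in, with the robot touching nothing.
It also fails if it takes over 48 s, if anything falls off the work surface, if the arm or the gripper's body presses on something with over 40 N, if the wrist force passes 120 N, or if a joint passes its speed limit or range.

### The arm

A 6-joint arm with a two-finger parallel gripper is mounted at the origin on the work surface. World frame = base frame: x ahead of the robot, y to its left, z up, the work surface at z = 0. Lengths are in m, angles in rad, forces in N, time in s.
With the tool pointing down it reaches from about 0.15 to 0.775 m from the base axis. Payload 6.1 kg.
Tool frame: the origin (TCP) lies midway between the tips of the shut fingers; the grasp point (between the pads) lies 19 mm behind it (env.grasp_offset is the distance from the TCP to the grasp point, in m); x points along the fingers, z is the direction in which the jaws open and shut, and the axes are right-handed (so a half turn about x gives the same grasp; the last joint's range is limited). The gripper opens to 85 mm and grips with 20 to 120 N. Pads are 22 mm wide; open, the fingers measure 114 mm over their backs; the gripper's body (76 mm by 85 mm) begins 54 mm behind the grasp point. The pads swing forward as they close: fully open they stand 13 mm farther back than shut.
Start: joints at [1.207, 0.126, -0.04, 1.405, 0, 1.571], TCP at [0.187, 0.491, 0.231] pointing down, gripper open.
Joint ranges: [-2.72, 2.72], [-0.95, 1.95], [-1.27, 1.35], [-1.78, 2.02], [-1.46, 1.47], [-3.14, 3.14]. Speed limits (rad/s): [2.39, 2.39, 3.01, 3.14, 3.14, 3.14].

### API

Orientations are given as a 3x3 rotation matrix whose columns are the frame's x, y, z axes.
In Python, from rig import env gives the robot as it stands.
- The arm moves only by the shell command python3 -m jog 'ROWS' [OPENING]. ROWS is JSON, a list of rows, each a list of 4 numbers: the shift along the tool's x, y, z in m, then the turn about the tool's x in rad. In form: [[x, y, z, turn], ...]. A call has 1 to 5 rows; each row is the pose to reach, as a shift and turn from the pose commanded when the call began, along the tool's axes at that moment; what a row does not reach only later rows make up. A row lasts 1/10 s, in which the tool goes at most 50 mm and 8.59 degrees, less where a joint would pass 70% of its speed; a pose out of reach is approached as far as the arm can. A call with a gripper value outside its range is refused whole. OPENING is the finger opening in m, from 0 to 0.0854, set as the call begins (- or left out, the last holds). The fingers move at their own pace and stop on an object; the grip force is fixed at half the most. Time passes only in rows, so rows that repeat a pose let the fingers close. It gives the time, the measured TCP pose, the force and the opening at its end, in the units of the state.
- env.read_state(): the state, without advancing time (a new reading comes with each control period).
- env.camera(name): name is "scene" or "top" or "wrist"; returns the picture (400x640x3 uint8, red, green, blue); there is no depth.
- env.camera_info(name): a dict with "camera_matrix" (3x3 intrinsics, pixels), "D" ([k1, k2, p1, p2, k3] as OpenCV has them; the pictures are not rectified), "R" (3x3) and "t" (3): a world point X has camera coordinates R X + t; the wrist camera has in their place "hand_eye" (4x4, takes a point from camera to tool coordinates, whose origin is the TCP and whose axes are the tool frame's). Camera axes: x right, y down, z forward; pixel columns grow to the right and rows downward; lengths in m; the calibration is good to about 2 mm. A picture is of the moment at which its call begins: read the wrist's pose just before it. camera_info takes no time and is no camera call.
- env.hand_in(): hands the job in, once; it reports no verdict.
The state is a dict: "time_s": time; "q": joint angles; "joint_velocities": joint speeds; "joint_torque": joint torques, N m; "ee_pos": TCP position; "ee_rot": TCP orientation; "wrist_force": force on the tool from outside, world axes, zero at the start; "moment": the same for the moment, N m; "grip_width": finger opening in m.
Only numpy, scipy, OpenCV 4.12 (cv2) and the standard library are available. Lean on these libraries where they do the work, as an engineer would, in place of code of your own. Each camera call takes 0.05 s, during which the arm holds its last target.

## Working session

There is one attempt and no reset: what is moved stays moved. The work goes in short steps, Python scripts to look and compute and a shell command to move; the robot and the scene stay as the last step left them, time stands still between calls to the robot, and variables do not carry over. Pictures are saved under pics/ and viewed, and the job is handed in when it is done.

```bash
ls; mkdir -p pics
python3 - <<'E'
from rig import env
import cv2
s=env.read_state(); print(s['time_s'],s['ee_pos'],s['ee_rot'],s['grip_width'],env.grasp_offset)
for n in ['scene','top']:
    im=env.camera(n); cv2.imwrite(f'pics/{n}0.png',im[:,:,::-1]); i=env.camera_info(n); print(n,i)
print(env.camera_info('wrist'))
E
```

```text
pics
0.0 [0.18666948 0.49026872 0.23049479] [[-5.85263168e-04 -9.34542231e-01  3.55851761e-01]
 [-1.52542421e-03  3.55852242e-01  9.34540986e-01]
 [-9.99998665e-01  4.12752744e-06 -1.63384055e-03]] 0.08523998539083386 0.0187
scene {'camera_matrix': array([[369.80296176,   0.        , 315.7843667 ],
       [  0.        , 369.80296176, 205.75852499],
       [  0.        ,   0.        ,   1.        ]]), 'D': array([-0.07310173,  0.        ,  0.        ,  0.        ,  0.        ]), 'R': array([[ 0.73946293,  0.67291525, -0.01948413],
       [ 0.49052218, -0.55840321, -0.6690096 ],
       [-0.46106676,  0.48515041, -0.74299833]]), 't': array([-0.34726628, -0.28069258,  1.04418997])}
top {'camera_matrix': array([[377.04536075,   0.        , 316.60959151],
       [  0.        , 377.04536075, 198.10980676],
       [  0.        ,   0.        ,   1.        ]]), 'D': array([-0.08812768,  0.        ,  0.        ,  0.        ,  0.        ]), 'R': array([[ 0.02661338, -0.99963605,  0.00441478],
       [-0.99534498, -0.02690784, -0.09254367],
       [ 0.09262878, -0.00193133, -0.99569884]]), 't': array([-0.10228849,  0.55501953,  0.86437688])}
{'camera_matrix': array([[305.64564878,   0.        , 325.13637518],
       [  0.        , 305.64564878, 200.97762662],
       [  0.        ,   0.        ,   1.        ]]), 'D': array([0.00954366, 0.        , 0.        , 0.        , 0.        ]), 'hand_eye': array([[-5.74346860e-04, -2.86188704e-01,  9.58173103e-01,
        -1.43470219e-01],
       [-1.61751860e-03, -9.58171742e-01, -2.86189267e-01,
         7.25525075e-02],
       [ 9.99998527e-01, -1.71423472e-03,  8.74073794e-05,
        -7.82980254e-04],
       [ 0.00000000e+00,  0.00000000e+00,  0.00000000e+00,
         1.00000000e+00]])}
```

View pics/scene0.png

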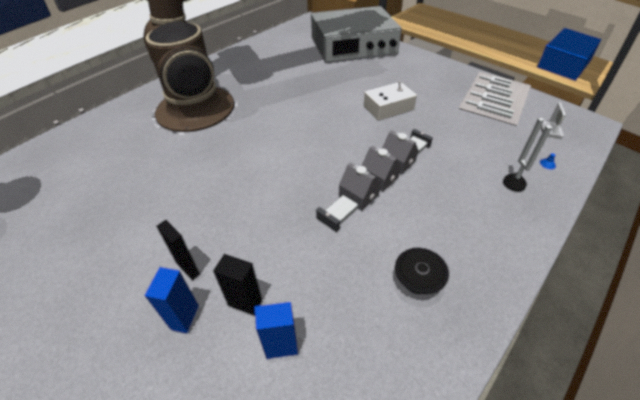

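View pics/top0.png

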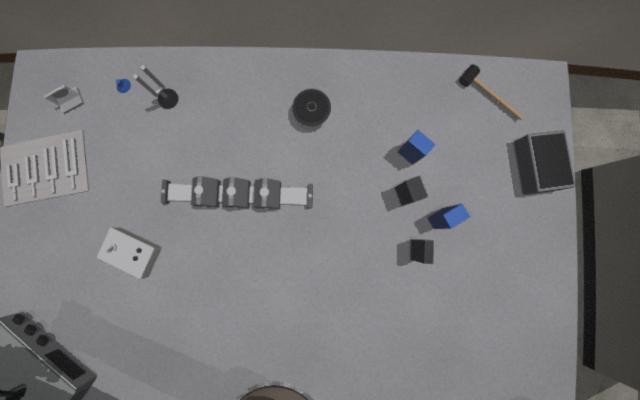

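Scene: black blocks are at (178,250) and (238,283), with blue ones at (172,300) and (277,330) and the rail with three carriages around (380,165). Top: black blocks at (421,251) and (411,190), carriages at (205,192), (236,193), (267,194). Next I'm enlarging both pictures to pick the block and get corners.

Run:
```python
import cv2,numpy as np
a=cv2.imread('pics/scene0.png');b=cv2.imread('pics/top0.png')
def g(x): return np.clip(255*(x/255.)**0.5,0,255).astype(np.uint8)
A=cv2.resize(g(a[200:340,140:280]),None,fx=4,fy=4,interpolation=cv2.INTER_CUBIC)[:560]
B=cv2.resize(g(b[120:270,370:480]),None,fx=4,fy=4,interpolation=cv2.INTER_CUBIC)
cv2.imwrite('pics/c1.png',A);cv2.imwrite('pics/c2.png',B)
C=cv2.resize(g(b[165:220,155:320]),None,fx=4.8,fy=4.8,interpolation=cv2.INTER_CUBIC)
cv2.imwrite('pics/c3.png',C)
D=cv2.resize(g(a[120:235,310:440]),None,fx=5,fy=5,interpolation=cv2.INTER_CUBIC)
cv2.imwrite('pics/c4.png',D)
```

```text
(no output)
```

View pics/c1.png

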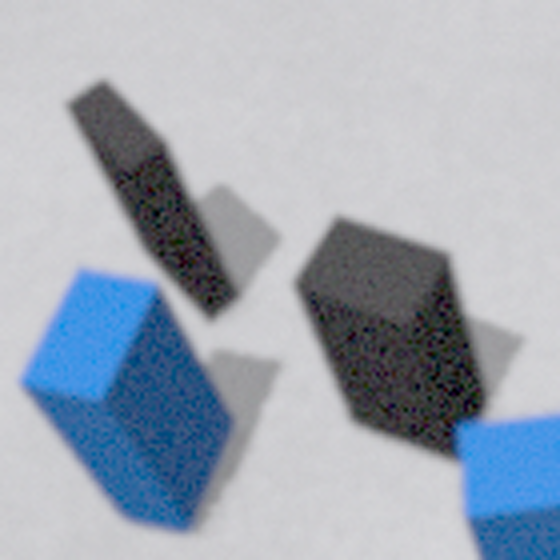

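View pics/c2.png

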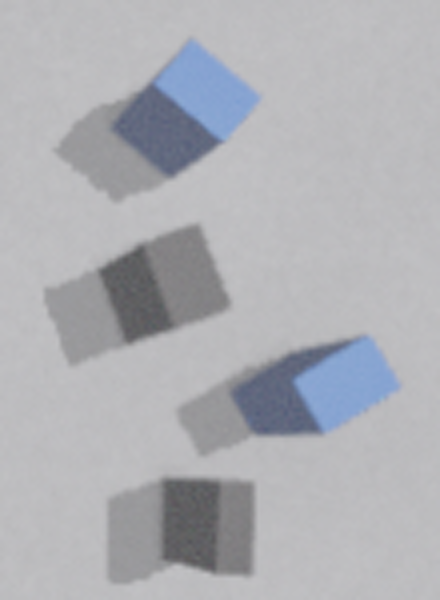

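View pics/c3.png

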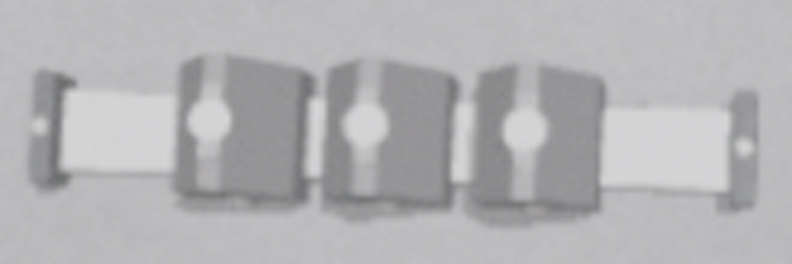

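View pics/c4.png

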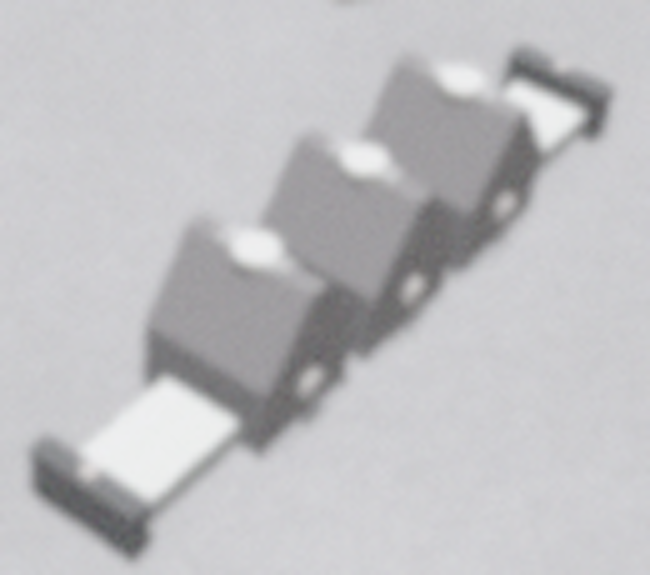

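Candidates: black (421,251) in top has a narrow top face, about 8x24 px, so it is the 20 mm block. Black (415,187) in top, (238,283) in scene, has a face of about 15x22 px (ratio 0.68 = 34/50), so it is the spacer. The enlarged crops confirm this. The blue blocks don't count. Now I'll triangulate the discs and the spacer's top corners.

```bash
cat > h.py <<'E'
import numpy as np,cv2
from rig import env
def ray(n,px,pose=None):
    i=env.camera_info(n)
    u=cv2.undistortPoints(np.array(px,float).reshape(-1,1,2),i['camera_matrix'],i['D']).reshape(-1,2)
    d=np.c_[u,np.ones(len(u))]
    if n=='wrist':
        T=np.eye(4);T[:3,:3]=pose[1];T[:3,3]=pose[0];T=T@i['hand_eye']
        return T[:3,3],d@T[:3,:3].T
    return -i['R'].T@i['t'], d@i['R']
def plane(n,px,z,pose=None):
    o,d=ray(n,px,pose); return o+d*((z-o[2])/d[:,2])[:,None]
def tri(rays):
    A=np.zeros((3,3));b=np.zeros(3);P=[]
    for o,d in rays:
        d=d/np.linalg.norm(d);M=np.eye(3)-np.outer(d,d);A+=M;b+=M@o
    X=np.linalg.solve(A,b)
    r=[np.linalg.norm((np.eye(3)-np.outer(d,d)/(d@d))@(X-o)) for o,d in rays]
    return X,max(r)
def tri2(p,q):
    o1,d1=ray('scene',p);o2,d2=ray('top',q)
    return [tri([(o1,a),(o2,b)]) for a,b in zip(d1,d2)]
E
python3 - <<'E'
from h import *
a=cv2.imread('pics/scene0.png');b=cv2.imread('pics/top0.png')
def discs(im,box,thr):
    x0,y0,x1,y1=box;g=cv2.cvtColor(im,cv2.COLOR_BGR2GRAY)[y0:y1,x0:x1]
    n,l,s,c=cv2.connectedComponentsWithStats((g>thr).astype(np.uint8))
    for k in range(1,n):
        if s[k,4]>6: print(s[k],c[k]+[x0,y0])
print(cv2.cvtColor(b,cv2.COLOR_BGR2GRAY)[180:206:2,190:280:3])
for t in (150,165,180):print(t);discs(b,(155,165,320,220),t)
print('scene')
for t in (170,190,205):print(t);discs(a,(310,120,440,235),t)
# spacer top face corners from crops
s=np.array([[340,217],[450,255],[405,325],[297,285]])/4+[140,200]-.375
t=np.array([[200,222],[232,303],[172,328],[145,245]])/4+[370,120]-.375
# correspond: decide by triangulation residual over cyclic shifts
for k in range(4):
  for rev in (0,1):
    tt=np.roll(t[::-1] if rev else t,k,0)
    r=tri2(s,tt)
    if max(e for _,e in r)<.008: print(k,rev,[(X.round(4),round(e,4)) for X,e in r])
E
```

```text
[[137  78  75 121  94  89  89  89  87  77 116 100  75  97 125  89  87  89
   90  95 134 141  81  75  92 129  92  89  93 113]
 [141  79  84 134  92  89  88  87  87  68  84  89  74  97 127  88  88  89
   91  83  92 138  76  76 100 126  88  87  90  87]
 [146  79  96 146  90  86  86  87  88  67  89  84  73 118 143  88  86  83
   88  84  90 113  76  72 114 136  89  88  89  89]
 [172  80 141 173 102  87  89  88  91  61 167  92  75 136 154  90  87  86
   87  83 124 126  75  78 118 146  88  87  90  91]
 [172  84 173 173 150  88  87  86  88  63 170  90  87 172 174 114  86  87
   89  82 157 142  74  76 154 170  96  86  87  89]
 [172  90 174 175 164  87  89  88  88  59 171  86 123 175 175 141  87  88
   86  79 160 139  75  94 175 175 142  89  87  89]
 [170  80 170 174 128  87  86  88  86  60 171  86 110 175 175 139  87  88
   88  74 160 126  74 102 175 175 148  86  88  89]
 [172  76 128 148  90  83  87  86  87  60 169  79  80 166 164  93  89  88
   88  75 164 116  77  82 175 175 122  87  90  85]
 [162  75 137 141  90  88  87  88  86  58 170  81  75 137 138  89  87  87
   88  73 165 116  75  74 
[... 2297 characters left out ...]
0
[88 13  9  5 36] [401.94444444 135.        ]
[102  17  13  11  62] [418.64516129 142.08064516]
[68 29  9  5 36] [382.16666667 151.11111111]
[47 46  9  7 48] [360.625      168.89583333]
[ 17  77  29  22 365] [340.82465753 207.29863014]
205
[89 14  7  4 23] [402.08695652 135.34782609]
[103  18  12  10  49] [418.75510204 142.18367347]
[69 29  7  5 25] [382.12 151.32]
[47 47  8  5 35] [360.77142857 168.97142857]
[ 17  77  29  22 327] [340.80122324 207.21406728]
2 0 [(array([ 0.5477, -0.2918,  0.115 ]), np.float64(0.0008)), (array([ 0.5925, -0.276 ,  0.1161]), np.float64(0.0019)), (array([ 0.6049, -0.3064,  0.1179]), np.float64(0.0006)), (array([ 0.5619, -0.323 ,  0.1184]), np.float64(0.0012))]
```

Run:
```python
from h import *
s=[[402.0,135.0],[382.1,151.1],[360.6,168.8]];t=[[198.3,189.45],[230.85,190.4],[263.85,191.55]]
for X,e in tri2(s,t): print(X.round(4),round(e,4))
print('top plane .081',plane('top',t,.081).round(4));print('scene plane',plane('scene',s,.081).round(4))
# white rail gaps in top image (rail top z=.016)
print(plane('top',[[167.5,184],[167.5,199.5],[306.5,188],[306.5,204]],.016).round(4))
```

```text
[0.5655 0.1788 0.0792] 0.0007
[0.5649 0.1047 0.0792] 0.0003
[0.5645 0.0309 0.0792] 0.0005
top plane .081 [[0.5647 0.1777 0.081 ]
 [0.5645 0.1041 0.081 ]
 [0.5639 0.0303 0.081 ]]
scene plane [[0.567  0.1773 0.081 ]
 [0.5662 0.103  0.081 ]
 [0.5659 0.0296 0.081 ]]
[[ 0.5831  0.2753  0.016 ]
 [ 0.5454  0.2728  0.016 ]
 [ 0.5821 -0.0625  0.016 ]
 [ 0.5437 -0.0637  0.016 ]]
```

Spacer top is at about (0.577,-0.299,0.117), width axis at about 20° to x. Disc tops are at y = 0.178, 0.104 and 0.030 with x≈0.565, so the gaps are about 14 mm. I'm moving over the carriages for a wrist view.

```bash
cat > plan.py <<'E'
import sys,numpy as np
from rig import env
# target x y z yaw(deg): yaw = angle of tool z from world +y, CCW
x,y,z,yaw=map(float,sys.argv[1:5]);s=env.read_state();R=s['ee_rot'];p=s['ee_pos']
cur=np.degrees(np.arctan2(-R[0,2],R[1,2]))
d=R.T@(np.array([x,y,z])-p);t=-np.radians(yaw-cur)
print('t',s['time_s'],'pos',p.round(4),'yaw',cur.round(2),'grip',round(s['grip_width'],4),'F',np.round(s['wrist_force'],1))
print('shift',d.round(4),'turn',t.round(4),'rows>=',max(np.linalg.norm(d)/.05,abs(t)/.15).round(1))
E
python3 plan.py 0.56 0.104 0.23 0.3; python3 -m jog '[[0,-0.045,-0.021,-0.073],[0,-0.09,-0.042,-0.146],[0,-0.135,-0.063,-0.22],[0,-0.18,-0.084,-0.293],[0,-0.225,-0.105,-0.366]]'; python3 plan.py 0.56 0.104 0.23 0.3
```

```text
t 0.1 pos [0.1867 0.4903 0.2306] yaw -20.84 grip 0.0854 F [-0.1  0.2 -0.2]
shift [ 0.0009 -0.4864 -0.2282] turn -0.369 rows>= 10.7
time_s: 0.6
ee_pos: [0.3605, 0.3108, 0.2311]
ee_rot: [[-0.0, -1.0, -0.006], [-0.0, -0.006, 1.0], [-1.0, 0.0, -0.0]]
wrist_force: [0.0, 0.9, 0.1]
grip_width: 0.085
t 0.6 pos [0.3605 0.3108 0.2311] yaw 0.33 grip 0.085 F [0.  0.9 0.1]
shift [ 0.001  -0.1983 -0.2079] turn 0.0005 rows>= 5.7
```

```bash
python3 -m jog '[[0,-0.034,-0.0355,0],[0,-0.068,-0.071,0],[0,-0.102,-0.1065,0],[0,-0.136,-0.142,0],[0,-0.17,-0.1775,0]]' >/dev/null; python3 -m jog '[[0,-0.02,-0.02,0],[0,-0.028,-0.03,0],[0,-0.028,-0.03,0]]'
python3 - <<'E'
from h import *
s=env.read_state();im=env.camera('wrist');cv2.imwrite('pics/w1.png',im[:,:,::-1])
np.savez('pics/w1.npz',p=s['ee_pos'],R=s['ee_rot'])
E
python3 plan.py 0.5768 -0.2993 0.23 20.3
```

```text
time_s: 1.4
ee_pos: [0.5585, 0.1043, 0.2305]
ee_rot: [[-0.001, -1.0, 0.0], [-0.0, 0.0, 1.0], [-1.0, 0.001, -0.0]]
wrist_force: [1.1, -0.3, -0.3]
grip_width: 0.0859
t 1.45 pos [0.5578 0.1053 0.2307] yaw 0.07 grip 0.0855 F [ 0.  -0.3  0.1]
shift [ 0.0006 -0.0185 -0.4046] turn -0.353 rows>= 8.1
```

View pics/w1.png

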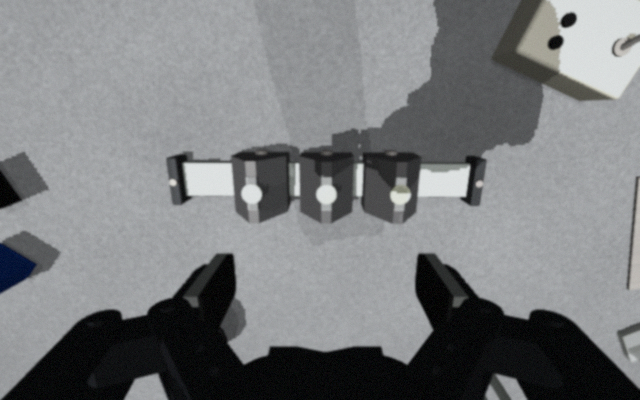

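Wrist view: the discs are at about (251,194), (326,194) and (400,195), the rail spans x≈170–485, and no fingers are in the way. Next I compute their positions with a second view height, and meanwhile I move to the spacer.

```bash
python3 - <<'E'
from h import *
im=cv2.imread('pics/w1.png');z=np.load('pics/w1.npz');pose=(z['p'],z['R'])
g=cv2.cvtColor(im,cv2.COLOR_BGR2GRAY)
print(g[175:215:4,236:268:3]);print(g[175:215:4,384:416:3])
c=[]
for x in (251,326,400):
    w=g[180:209,x-14:x+15];m=(w>140).astype(np.uint8)
    n,l,s,ce=cv2.connectedComponentsWithStats(m)
    k=1+np.argmax(s[1:,4]);print(s[k],ce[k]+[x-14,180]);c.append(ce[k]+[x-14,180])
print(plane('wrist',c,.081,pose).round(4))
top=[[198.3,189.45],[230.85,190.4],[263.85,191.55]][::-1];sc=[[402.0,135.0],[382.1,151.1],[360.6,168.8]][::-1]
for k in range(3):
    o,d=ray('wrist',[c[k]],pose);o2,d2=ray('top',[top[k]]);o3,d3=ray('scene',[sc[k]])
    print(tri([(o,d[0]),(o2,d2[0]),(o3,d3[0])]))
# stop dots
print(plane('wrist',[[173,183],[479,184.5]],.03,pose).round(4))
E
python3 -m jog '[[0,-0.002,-0.05,-0.07],[0,-0.004,-0.1,-0.14],[0,-0.006,-0.15,-0.21],[0,-0.008,-0.2,-0.28],[0,-0.01,-0.25,-0.353]]'; python3 plan.py 0.5768 -0.2993 0.23 20.3
```

```text
[[ 83  86  84 110 151 154 146  73  66  67  65]
 [ 84  83  80 136 175 169 161  64  66  68  66]
 [ 85  83  85 122 179 176 166  73  55  61  63]
 [ 84  85 122 213 225 223 223 195  75  46  47]
 [ 84  85 201 223 223 224 223 224 188  51  43]
 [ 88  88 201 224 222 223 224 222 211  59  60]
 [ 85  82 127 214 222 225 223 224 155  58  58]
 [ 91  85  85  97 190 203 200 136  56  62  57]
 [ 92  82  83  84 170 170 171 134  53  60  58]
 [113  85  82  84 123 151 151 136  66  63  63]]
[[ 41  42  44  40  60  76  73  71  50  52  51]
 [ 46  42  44  40 125 168 165 152  48  48  50]
 [ 74  46  41  45 141 166 168 149  55  51  57]
 [ 74  74  61  78 140 135 140 148  90  61  65]
 [ 76  79 114 190 168 133 133 134 148  80  64]
 [ 75  75 162 222 221 220 221 222 219 113  65]
 [ 74  76 120 219 222 223 223 221 189  72  67]
 [ 80  73  77 115 202 216 208 140  70  68  70]
 [ 77  77  75  98 169 172 167  87  66  69  65]
 [ 76  77  76 103 144 147 136  74  65  65  77]]
[  4   0  21  29 430] [250.98604651 193.7744186 ]
[  4   0  21  29 423] [325.91962175 194.03546099]
[  4  10  21  19 281] [399.58007117 198.17081851]
[[0.5654 0.0299 0.081 ]
 [0.5658 0.1042 0.081 ]
 [0.5702 0.1777 0.081 ]]
(array([0.56497819, 0.03013323, 0.08043854]), np.float64(0.0010329924061657626))
(array([0.56539159, 0.10427698, 0.08001235]), np.float64(0.0007662224828652888))
(array([0.56723457, 0.17713891, 0.08205899]), np.float64(0.0026195620005944964))
[[ 0.5663 -0.0717  0.03  ]
 [ 0.5687  0.2809  0.03  ]]
time_s: 1.95
ee_pos: [0.5681, -0.1441, 0.2319]
ee_rot: [[0.001, -0.936, -0.353], [0.0, -0.353, 0.936], [-1.0, -0.001, 0.0]]
wrist_force: [1.8, 0.7, -0.4]
grip_width: 0.0857
t 1.95 pos [ 0.5681 -0.1441  0.2319] yaw 20.68 grip 0.0857 F [ 1.8  0.7 -0.4]
shift [ 0.0018  0.0467 -0.1483] turn 0.0066 rows>= 3.1
```

```bash
python3 -m jog '[[0,0.015,-0.047,0],[0,0.03,-0.094,0],[0,0.044,-0.14,0],[0,0.0467,-0.1483,0.006],[0,0.0467,-0.1483,0.006]]' >/dev/null
python3 - <<'E'
from h import *
s=env.read_state();im=env.camera('wrist');cv2.imwrite('pics/w2.png',im[:,:,::-1])
np.savez('pics/w2.npz',p=s['ee_pos'],R=s['ee_rot'])
b=np.clip(255*(im[:,:,::-1]/255.)**.45,0,255).astype(np.uint8);cv2.imwrite('pics/w2g.png',b)
E
python3 plan.py 0.5768 -0.2993 0.23 20.3
```

```text
t 2.5 pos [ 0.5765 -0.2983  0.2312] yaw 20.05 grip 0.0856 F [0.2 0.2 0.2]
shift [ 0.0012  0.     -0.0011] turn -0.0044 rows>= 0.0
```

View pics/w2g.png

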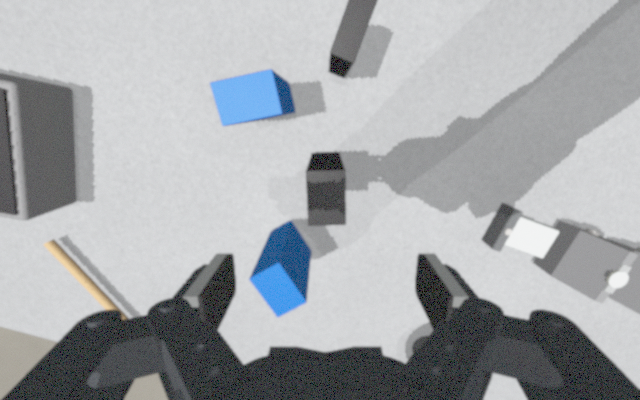

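Wrist view: the spacer's top face is at (307–346,170–225), axis-aligned with the jaws. A blue block is at (252–308,222–315), left and below. I'll check finger clearance.

Run:
```python
from h import *
z=np.load('pics/w2.npz');pose=(z['p'],z['R'])
im=cv2.imread('pics/w2g.png');g=cv2.cvtColor(im,cv2.COLOR_BGR2GRAY)
print(g[145:232:4,300:352:3])
sp=[[306.5,171],[344.5,170.5],[346,225],[308,224]];bl=[[251,273],[291,259],[307,297],[277,316]]
blb=[[292,221],[310,238]]
for n,P,h in(('spacer',sp,.12),('blue',bl,.12),('bluebase',blb,0.12)):
    X=plane('wrist',P,h,pose);print(n,X.round(4),X.mean(0).round(4));print((X-pose[0])@pose[1])
X=plane('wrist',sp,.12,pose);print('edge angle',np.degrees(np.arctan2((X[1]-X[2])[1],(X[1]-X[2])[0]))-180,np.degrees(np.arctan2((X[0]-X[3])[1],(X[0]-X[3])[0]))-180)
c=X.mean(0)
# triangulate centre with three views
s=np.array([[340,217],[450,255],[405,325],[297,285]])/4+[140,200]-.375
t=np.roll(np.array([[200,222],[232,303],[172,328],[145,245]])/4+[370,120]-.375,2,0)
o,d=ray('wrist',[np.mean(sp,0)],pose);o2,d2=ray('top',[t.mean(0)]);o3,d3=ray('scene',[s.mean(0)])
print(tri([(o,d[0]),(o2,d2[0]),(o3,d3[0])]),tri([(o,d[0]),(o2,d2[0])]))
```

```text
[[213 210 214 214 212 207 212 211 211 213 212 210 210 207 201 206 206 203]
 [211 215 214 213 212 211 211 213 209 211 210 208 199 199 200 200 202 197]
 [212 214 213 208 151 115  96  92  89  84  89  77  63 115 148 153 152 152]
 [211 214 210 193  75  59  25  57  59  23  35  52  31  61 146 151 152 151]
 [210 212 213 146  32  48  15  59  50  56  40  55  34  11 116 151 153 155]
 [212 210 199  81  53  36  50   0  56  38  42  38  36  42  81 145 152 152]
 [210 206 157  50  61  59  54  70  62  42  63  68  67  63  73 127 151 150]
 [203 202 144 116 118 113 111 108 108 108 112 111 103 103 101 126 153 150]
 [204 202 145 110 111 107 113 108 105 105 104 110 107 105  94 117 153 151]
 [202 204 148  93 104 109  98 108  91  87  80  76  96  88  72 105 149 152]
 [206 206 154  70  78  76  46  69  73  58  67  69  69  76  78 108 152 154]
 [203 204 163  57  81  77  71  70  67  63  65  68  63  63  80 120 162 160]
 [206 208 171  66  69  65  73  66  73  73  70  68  70  69  76 153 204 202]
 [203 202 180  62  65  76  76  74  71  75  66  70  60  67  75 156 204 205]
 [208 204 180  72  65  74  79  66  76  77  72  60 
[... 835 characters left out ...]
 -0.01606113]]
blue [[ 0.6688 -0.3404  0.12  ]
 [ 0.6425 -0.3098  0.12  ]
 [ 0.6755 -0.2829  0.12  ]
 [ 0.7056 -0.3035  0.12  ]] [ 0.6731 -0.3091  0.12  ]
[[ 0.11086318 -0.07296531 -0.07009481]
 [ 0.11090113 -0.05863633 -0.03230943]
 [ 0.11090233 -0.0989048  -0.01832263]
 [ 0.11086969 -0.1201401  -0.0480127 ]]
bluebase [[ 0.6067 -0.3205  0.12  ]
 [ 0.6168 -0.3001  0.12  ]] [ 0.6118 -0.3103  0.12  ]
[[ 0.11091354 -0.02141186 -0.03018311]
 [ 0.11092301 -0.03775506 -0.01449555]]
edge angle -337.54226954081355 -339.53817391550854
(array([ 0.57692017, -0.29921145,  0.11667125]), np.float64(0.0013404421853577128)) (array([ 0.57578422, -0.29927291,  0.12073909]), np.float64(0.00021977121188152733))
```

```bash
python3 plan.py 0.5768 -0.299 0.08 20.8; python3 -m jog '[[0.045,0,-0.001,-0.012],[0.09,0,-0.001,-0.012],[0.13,0,-0.001,-0.012],[0.151,0,-0.001,-0.012],[0.151,0,-0.001,-0.012]]' >/dev/null;  python3 plan.py 0.5768 -0.299 0.08 20.8
```

```text
t 2.5 pos [ 0.5765 -0.2983  0.2312] yaw 20.05 grip 0.0856 F [0.2 0.2 0.2]
shift [ 1.512e-01 -1.000e-04 -1.000e-03] turn -0.0131 rows>= 3.0
t 3.0 pos [ 0.575  -0.2967  0.077 ] yaw 20.88 grip 0.0852 F [0.1 0.  0.3]
shift [-0.003  -0.0008 -0.0028] turn 0.0014 rows>= 0.1
```

```bash
for i in 1 2; do python3 -m jog '[[0,0,0,0]]' >/dev/null;  python3 plan.py 0.5768 -0.299 0.08 20.8; done
```

```text
t 3.1 pos [ 0.5773 -0.2987  0.0814] yaw 20.84 grip 0.0854 F [-0.3 -0.9  0.4]
shift [ 0.0014  0.0006 -0.0001] turn 0.0006 rows>= 0.0
t 3.2 pos [ 0.5782 -0.3     0.0829] yaw 20.78 grip 0.0855 F [-0.4  0.   0.5]
shift [0.0029 0.001  0.0015] turn -0.0003 rows>= 0.1
```

```bash
python3 -m jog '[[0,0,0,0],[0,0,0,0],[0,0,0,0],[0,0,0,0],[0,0,0,0]]' 0.02 >/dev/null;  python3 plan.py 0.5768 -0.299 0.08 20.8;python3 -m jog '[[0,0,0,0],[0,0,0,0]]';python3 plan.py 0.5768 -0.299 0.08 20.8
```

```text
t 3.7 pos [ 0.5771 -0.3005  0.081 ] yaw 20.69 grip 0.0338 F [-0.5  1.2  5.1]
shift [ 0.001  -0.0003  0.0015] turn -0.0019 rows>= 0.0
time_s: 3.9
ee_pos: [0.5771, -0.3005, 0.0809]
ee_rot: [[0.001, -0.935, -0.353], [0.0, -0.353, 0.935], [-1.0, -0.001, -0.0]]
wrist_force: [-0.7, 1.8, 4.7]
grip_width: 0.0328
t 3.9 pos [ 0.5771 -0.3005  0.0809] yaw 20.7 grip 0.0328 F [-0.7  1.8  4.7]
shift [ 0.0009 -0.0002  0.0015] turn -0.0018 rows>= 0.0
```

```bash
python3 -m jog '[[-0.02,0,0,0],[-0.06,0,0,0],[-0.1,0,0,0],[-0.12,0,0,0],[-0.12,0,0,0]]'; python3 plan.py 0.565 0.057 0.2 -0.3
```

```text
time_s: 4.4
ee_pos: [0.578, -0.3016, 0.2033]
ee_rot: [[0.004, -0.936, -0.353], [-0.003, -0.353, 0.936], [-1.0, -0.003, -0.004]]
wrist_force: [1.4, 0.3, -2.8]
grip_width: 0.0336
t 4.4 pos [ 0.578  -0.3016  0.2033] yaw 20.68 grip 0.0336 F [ 1.4  0.3 -2.8]
shift [ 0.0023 -0.1144  0.3401] turn 0.3662 rows>= 7.2
```

```bash
python3 -m jog '[[0,-0.01,0.03,0.05],[0,-0.024,0.072,0.13],[0,-0.038,0.114,0.21],[0,-0.052,0.156,0.29],[0,-0.067,0.2,0.366]]'>/dev/null; python3 plan.py 0.565 0.057 0.2 -0.3
```

```text
t 4.9 pos [ 0.5676 -0.0885  0.1976] yaw -0.51 grip 0.0334 F [ 1.1 -0.1 -2.5]
shift [-0.0024  0.0039  0.1455] turn -0.0036 rows>= 2.9
```

```bash
python3 -m jog '[[0,0.001,0.045,-0.003],[0,0.002,0.09,-0.003],[0,0.003,0.125,-0.003],[0,0.003,0.145,-0.003],[0,0.003,0.145,-0.003]]'>/dev/null; python3 -m jog '[[0,0,0,0],[0,0,0,0],[0,0,0,0],[0,0,0,0],[0,0,0,0]]'>/dev/null
python3 - <<'E'
from h import *
s=env.read_state();im=env.camera('wrist');cv2.imwrite('pics/w3.png',im[:,:,::-1])
np.savez('pics/w3.npz',p=s['ee_pos'],R=s['ee_rot'])
b=np.clip(255*(im[:,:,::-1]/255.)**.45,0,255).astype(np.uint8);cv2.imwrite('pics/w3g.png',b)
E
python3 plan.py 0.565 0.057 0.2 -0.3
```

```text
t 5.95 pos [0.5666 0.0546 0.2003] yaw -0.15 grip 0.0334 F [ 0.1 -0.4 -2.2]
shift [0.0003 0.0016 0.0024] turn 0.0026 rows>= 0.1
```

View pics/w3g.png

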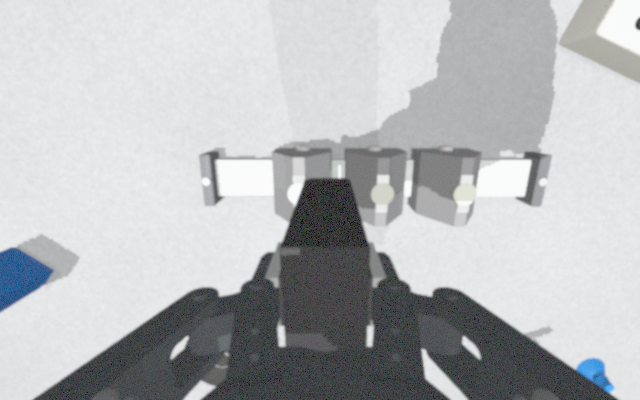

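The spacer is gripped squarely. Its bottom edge spans x≈304–352 at row 180, and the middle disc is at (382,194). Checking the relative position in this view.

Run:
```python
from h import *
z=np.load('pics/w3.npz');pose=(z['p'],z['R'])
g=cv2.cvtColor(cv2.imread('pics/w3g.png'),cv2.COLOR_BGR2GRAY)
for r in (178,180,182,185,188,192,200,215): print(r,g[r,284:372:4])
print(g[186:204:3,366:398:2]);print(g[186:204:3,450:480:2])
print('discs',plane('wrist',[[382,194],[465,193.5]],.081,pose).round(4))
print('bottom',plane('wrist',[[305,181],[351,181]],.120,pose).round(4))
```

```text
178 [175 166 201 237 236 205 127 105 109 106 101 101 124 136 164 118 113 121
 122 121 122 125]
180 [174 166 200 235 235 179  77  56  52  75  49  57  58  57  64  43  68 121
 122 123 121 121]
182 [173 169 194 237 237 147  48  66  58  61  30  46  55  18  37  33  64 117
 121 120 124 121]
185 [175 172 238 251 250  96  52  58  52  30  40  52  69  19  21  21  44 113
 122 121 122 120]
188 [172 205 251 251 243  64  50  20  68  69  59  53  45  66  48  49  58  91
 120 120 122 120]
192 [167 243 251 252 191  53  50  58  64  65  63  54  56  40  61  51  21  73
 122 125 121 123]
200 [165 185 250 236  65  65  47  69  66  61  60  35  55  52  50  65  42  53
 105 123 125 121]
215 [166 166 103  67  60  61  34  59  48  46  65  57  53  56  51  57  48  67
  65 129 170 168]
[[124 123 122 129 169 200 209 211 212 211 212 206 188 149 139 135]
 [120 121 126 178 208 212 212 211 212 210 212 210 210 194 147 138]
 [125 123 145 199 211 212 210 211 211 208 210 211 213 205 165 133]
 [123 120 156 204 209 212 212 212 211 212 212 211 211 206 164 149]
 [121 126 136 191 210 210 210 212 209 211 211 213 208 189 156 149]
 [121 123 123 146 195 209 211 211 210 210 210 207 188 161 152 152]]
[[130 129 126 147 193 218 225 227 226 226 226 218 191 212 250]
 [128 125 152 205 224 226 226 226 225 226 225 225 225 238 251]
 [123 131 191 224 226 225 225 226 225 226 225 225 225 240 251]
 [129 145 207 226 225 226 225 227 226 225 225 225 225 240 248]
 [134 137 194 222 226 225 225 226 225 225 226 226 222 231 231]
 [174 170 171 219 243 244 245 245 245 244 242 219 201 231 228]]
discs [[0.5661 0.1043 0.081 ]
 [0.566  0.178  0.081 ]]
bottom [[0.545  0.0386 0.12  ]
 [0.5451 0.0731 0.12  ]]
```

```bash
python3 -m jog '[[0.02,-0.001,0.0015,0],[0.04,-0.001,0.0015,0],[0.055,-0.001,0.0015,0],[0.062,-0.001,0.0015,0],[0.07,-0.001,0.0015,0]]'|grep force; python3 -m jog '[[0.008,0,0,0],[0.016,0,0,0],[0.022,0,0,0],[0.026,0,0,0],[0.026,0,0,0]]'|grep force; python3 plan.py 0.565 0.057 0.1 -0.3
```

```text
wrist_force: [-0.4, 2.5, 4.7]
wrist_force: [-0.4, 1.6, -3.9]
t 6.95 pos [0.5669 0.0564 0.103 ] yaw -0.11 grip 0.0333 F [-0.4  1.6 -3.9]
shift [0.003  0.0019 0.0006] turn 0.0033 rows>= 0.1
```

```bash
python3 -m jog '[[0.002,0,0,0],[0.0035,0,0,0],[0.0035,0,0,0],[0.0035,0,0,0],[0.0035,0,0,0]]'|grep force; python3 plan.py 0.565 0.057 0.1 -0.3
python3 - <<'E'
from h import *
for n in ('scene','top'):
    im=env.camera(n)[:,:,::-1];b=np.clip(255*(im/255.)**.5,0,255).astype(np.uint8)
    cv2.imwrite(f'pics/{n}1.png',im)
    c=b[110:240,300:450] if n=='scene' else b[150:230,150:320]
    cv2.imwrite(f'pics/{n}1c.png',cv2.resize(c,None,fx=4.5,fy=4.5,interpolation=cv2.INTER_CUBIC))
E
```

```text
wrist_force: [-0.1, 1.2, -2.6]
t 7.45 pos [0.5674 0.0565 0.1006] yaw -0.11 grip 0.0335 F [-0.1  1.2 -2.6]
shift [0.0006 0.0024 0.0005] turn 0.0033 rows>= 0.1
```

View pics/scene1c.png

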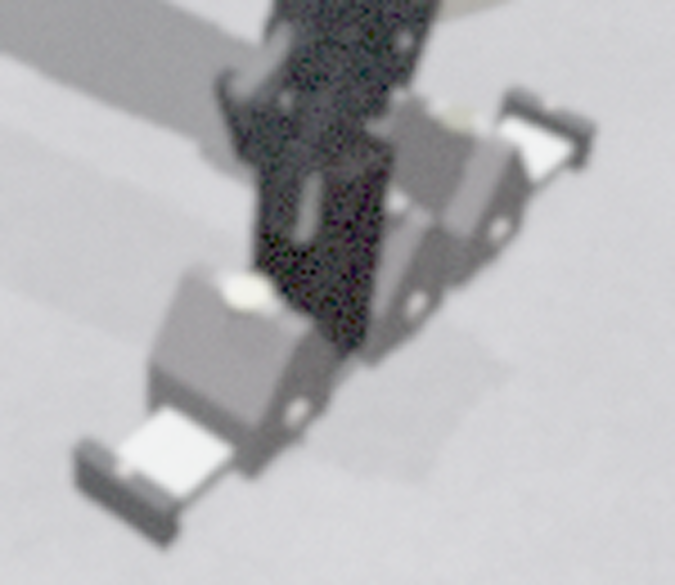

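View pics/top1c.png

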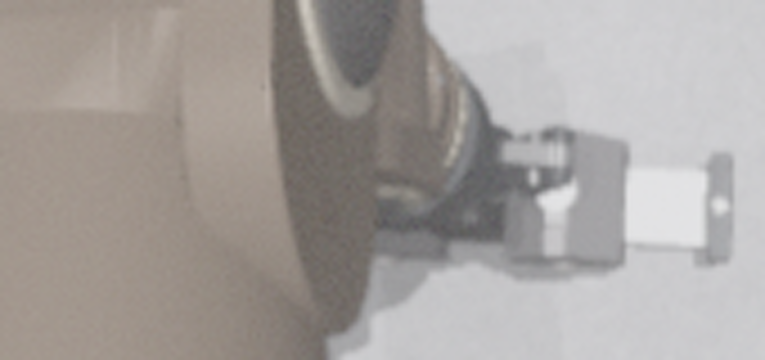

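The scene view shows the spacer seated between the right and middle carriages, with the right one pushed out. Going 1.5 mm lower, then lifting straight up.

```bash
python3 -m jog '[[0.0015,0,0,0],[0.0015,0,0,0],[0.0015,0,0,0],[0.0015,0,0,0]]'; python3 -m jog '[[-0.012,0,0,0],[-0.03,0,0,0],[-0.055,0,0,0],[-0.085,0,0,0],[-0.101,0,0,0]]'|grep force;  python3 -m jog '[[0,0,0.03,0],[0,0,0.065,0],[0,0,0.09,0],[0,0,0.094,0],[0,0,0.094,0]]'>/dev/null; python3 -m jog '[[0,0,0,0],[0,0,0,0],[0,0,0,0],[0,0,0,0]]'>/dev/null
python3 - <<'E'
from h import *
s=env.read_state();im=env.camera('wrist');cv2.imwrite('pics/w4.png',im[:,:,::-1])
np.savez('pics/w4.npz',p=s['ee_pos'],R=s['ee_rot'])
b=np.clip(255*(im[:,:,::-1]/255.)**.45,0,255).astype(np.uint8);cv2.imwrite('pics/w4g.png',b)
cv2.imwrite('pics/scene2.png',env.camera('scene')[:,:,::-1])
E
python3 plan.py 0.565 0.151 0.2 -0.3
```

```text
time_s: 7.95
ee_pos: [0.5677, 0.0565, 0.0994]
ee_rot: [[0.0, -1.0, 0.002], [-0.0, 0.002, 1.0], [-1.0, -0.0, -0.0]]
wrist_force: [-1.2, -0.9, -1.0]
grip_width: 0.0334
wrist_force: [0.0, -0.3, -1.7]
t 9.45 pos [0.5677 0.1502 0.2003] yaw -0.14 grip 0.0332 F [ 0.1  0.2 -2.3]
shift [0.0003 0.0027 0.0008] turn 0.0028 rows>= 0.1
```

View pics/w4g.png

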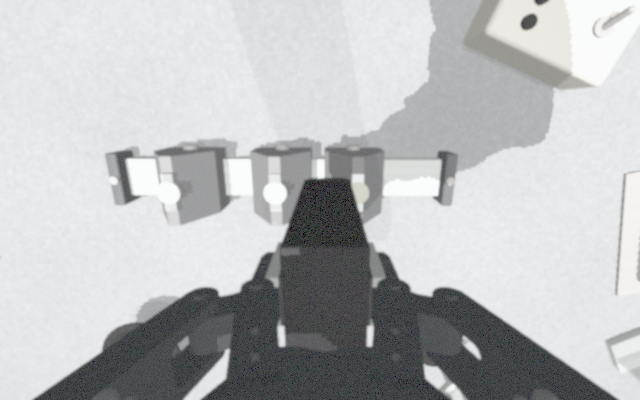

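The right gap is now visibly wider, with discs at about (169,193), (274,193) and (360,190 partly hidden). The spacer bottom spans x≈304–352. Measuring.

```bash
cat > disc.py <<'E'
from h import *
def disc(fn,x,y,lo,r=13):
    g=cv2.cvtColor(cv2.imread(fn),cv2.COLOR_BGR2GRAY)
    w=g[y-r:y+r+1,x-r:x+r+1]; m=cv2.morphologyEx((w>lo).astype(np.uint8),cv2.MORPH_OPEN,cv2.getStructuringElement(cv2.MORPH_ELLIPSE,(11,11)))
    M=cv2.moments(m,True);return M['m10']/M['m00']+x-r,M['m01']/M['m00']+y-r,M['m00']
E
python3 - <<'E'
from disc import *
z=np.load('pics/w4.npz');pose=(z['p'],z['R'])
D=[disc('pics/w4.png',x,193,190) for x in (169,274)];print(D)
X=plane('wrist',[d[:2] for d in D],.081,pose);print(X.round(4),X[1,1]-X[0,1])
z3=np.load('pics/w3.npz');p3=(z3['p'],z3['R'])
for x in(382,465):
    d=disc('pics/w3.png',x,194,140);print('before',d,plane('wrist',[d[:2]],.081,p3).round(4))
g=cv2.cvtColor(cv2.imread('pics/w4g.png'),cv2.COLOR_BGR2GRAY)
for r in (181,185,192): print(r,g[r,292:364:3])
print('bottom',plane('wrist',[[305,181],[351,181]],.1275,pose).round(4))
s=cv2.imread('pics/scene2.png')
cv2.imwrite('pics/scene2c.png',cv2.resize(s[110:240,300:450],None,fx=4.5,fy=4.5,interpolation=cv2.INTER_CUBIC))
E
```

```text
[(166.5873015873016, 192.81349206349205, 504.0), (274.50332594235033, 192.8470066518847, 451.0)]
[[0.5653 0.0084 0.081 ]
 [0.5657 0.1041 0.081 ]] 0.09570637828345471
before (382.07780320366135, 193.94279176201374, 437.0) [[0.566  0.1044 0.081 ]]
before (466.1672932330827, 194.3515037593985, 532.0) [[0.5667 0.1792 0.081 ]]
181 [153 149 154 154 103  33  35  47  68  56  50  46  72  59  54  55  43  57
  71  81 207 235 232 233]
185 [134 149 153 139  74  62  58  32  60  60  44  38  48  55  41  35  40  54
  61  46 185 212 212 213]
192 [152 151 147  54  60  35  59  67  42  60  64  62  49  46  64  50  58  47
  43  62  95 206 213 213]
bottom [[0.5444 0.1347 0.1275]
 [0.5446 0.168  0.1275]]
```

View pics/scene2c.png

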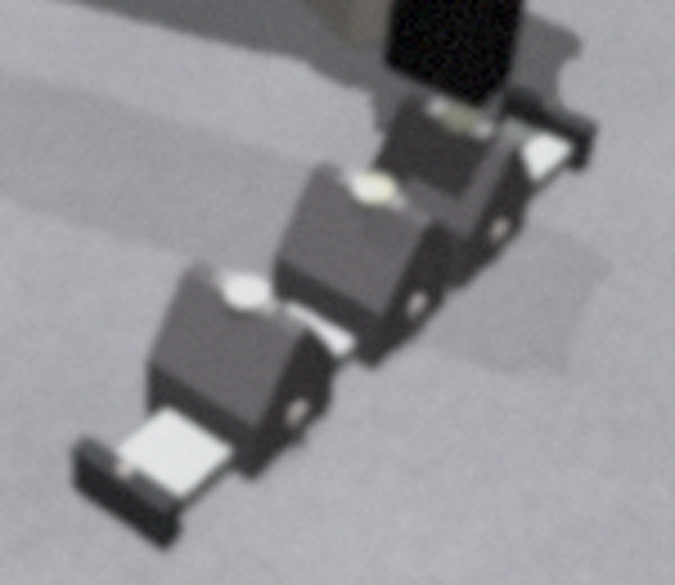

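Run:
```python
from disc import *
z=np.load('pics/w4.npz');pose=(z['p'],z['R'])
g=cv2.cvtColor(cv2.imread('pics/w4.png'),cv2.COLOR_BGR2GRAY)
for r in (185,189,193,197,201): print(r,g[r,150:186:2],'|',g[r,258:290:2])
# row-wise right edges: end faces at rail level (rail visible between) row 170
for r in (166,172,178,184): print(r,g[r,214:262:2])
```

```text
185 [249 248 249 249 242 245 248 249 249 248 248 245 227 138  74  64  68  67] | [111 113 114 124 203 243 248 249 249 249 249 245 211 112  69  65]
189 [249 249 249 248 249 249 249 249 249 249 249 249 249 246 185  82  62  64] | [109 112 124 220 249 249 249 250 249 248 249 249 248 239 133  59]
193 [246 245 246 246 249 248 249 249 249 249 249 249 249 248 241 134  65  65] | [113 112 138 234 249 249 249 249 249 249 249 249 249 246 189  70]
197 [202 198 203 208 236 247 249 248 249 249 248 249 249 249 234 112  72  80] | [111 113 114 196 246 248 249 249 248 249 249 249 249 240 146  87]
201 [203 199 208 208 207 214 230 245 248 249 248 249 244 199 100  73  83  90] | [113 112 108 109 152 225 245 249 249 249 248 246 215 120  84  80]
166 [ 81  57  38  43  54 139 183 204 245 249 249 249 249 249 249 249 249 249
 229 127 110 112 113 114]
172 [ 89  72  40  36  41 119 179 198 243 249 249 249 249 249 249 249 249 248
 236 140 113 110 111 111]
178 [ 86  80  44  40  40  82 171 185 231 248 249 249 249 248 249 250 249 249
 245 165 115 110 111 111]
184 [ 88  84  57  37  41  60 149 179 205 245 249 248 249 249 248 249 249 249
 246 192 114 113 116 113]
```

Right gap is about 34.7 mm, the middle hasn't moved, and the spacer is 47.2 mm from the middle on the left side. Pressing down.

```bash
python3 -m jog '[[0.02,0.001,0,0],[0.04,0.001,0,0],[0.055,0.001,0,0],[0.062,0.001,0,0],[0.07,0.001,0,0]]'|grep force; python3 -m jog '[[0.008,0,0,0],[0.016,0,0,0],[0.022,0,0,0],[0.027,0,0,0],[0.0295,0,0,0]]'|grep force; python3 -m jog '[[0.0015,0,0,0],[0.0015,0,0,0],[0.0015,0,0,0],[0.0015,0,0,0],[0.0015,0,0,0]]'
python3 - <<'E'
from h import *
cv2.imwrite('pics/scene3.png',env.camera('scene')[110:240,300:450,::-1].repeat(4,0).repeat(4,1))
E
```

```text
wrist_force: [-0.2, -2.7, 3.3]
wrist_force: [-0.2, 0.4, 0.4]
time_s: 10.95
ee_pos: [0.5664, 0.1509, 0.0989]
ee_rot: [[-0.001, -1.0, 0.002], [0.001, 0.002, 1.0], [-1.0, 0.001, 0.001]]
wrist_force: [0.1, 2.2, -4.6]
grip_width: 0.0332
```

View pics/scene3.png

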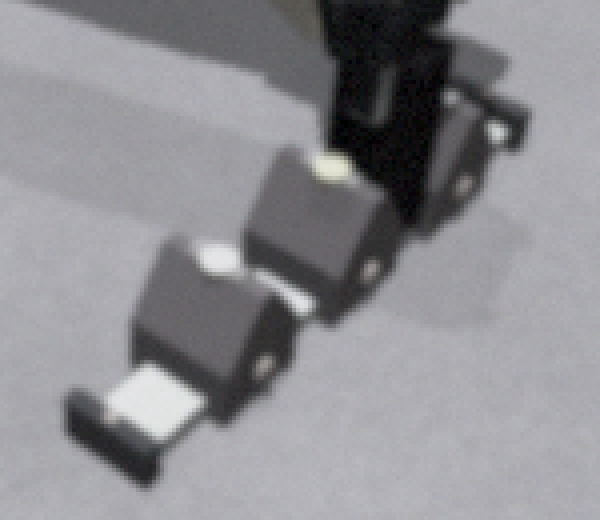

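```bash
python3 -m jog '[[-0.012,0,0,0],[-0.03,0,0,0],[-0.055,0,0,0],[-0.085,0,0,0],[-0.101,0,0,0]]'|grep force;  python3 -m jog '[[0,0,-0.045,0],[0,0,-0.09,0],[0,0,-0.135,0],[0,0,-0.175,0],[0,0,-0.2,0]]'>/dev/null; python3 -m jog '[[0,0,0,0],[0,0,0,0],[0,0,0,0],[0,0,0,0]]'>/dev/null
python3 - <<'E'
from h import *
s=env.read_state();im=env.camera('wrist');cv2.imwrite('pics/w5.png',im[:,:,::-1])
np.savez('pics/w5.npz',p=s['ee_pos'],R=s['ee_rot'])
cv2.imwrite('pics/scene4.png',env.camera('scene')[:,:,::-1])
E
python3 plan.py 0.56 -0.2 0.2 0
```

```text
wrist_force: [-0.0, 0.3, -2.4]
t 12.5 pos [ 0.5664 -0.0484  0.2004] yaw -0.02 grip 0.0332 F [-0.2  0.4 -1.7]
shift [ 0.0004  0.0063 -0.1516] turn -0.0003 rows>= 3.0
```

View pics/w5.png

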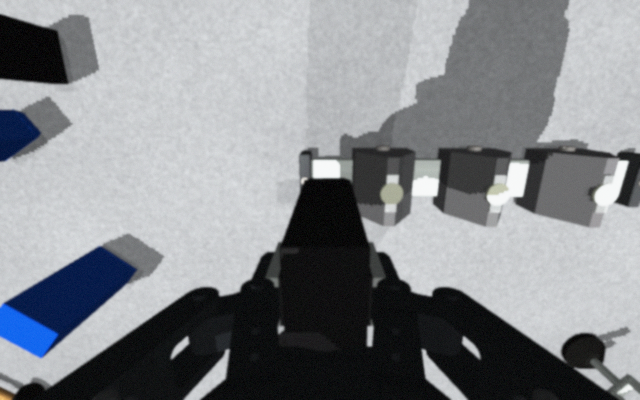

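Both gaps are now wide, with discs at (391,194), (498,194) and (605,194). Measuring while I hold.

Run:
```python
from disc import *
z=np.load('pics/w5.npz');pose=(z['p'],z['R'])
D=[disc('pics/w5.png',391,194,115),disc('pics/w5.png',498,194,150),disc('pics/w5.png',605,194,185)];print(np.round(D,1))
X=plane('wrist',[d[:2] for d in D],.081,pose);print(X.round(4),np.diff(X[:,1]).round(4)-.06)
g=cv2.cvtColor(cv2.imread('pics/w5.png'),cv2.COLOR_BGR2GRAY)
for r in (190,194,198):
  for x in (391,498,605): print(r,x,g[r,x-16:x+17:2])
a=cv2.cvtColor(cv2.imread('pics/scene4.png'),cv2.COLOR_BGR2GRAY)[120:220,330:440]
n,l,s,c=cv2.connectedComponentsWithStats((a>170).astype(np.uint8))
print([(c[k]+[330,120],s[k,4]) for k in range(1,n) if s[k,4]>15])
```

```text
[[391.4 193.8 476. ]
 [500.2 194.5 602. ]
 [607.  194.3 530. ]]
[[0.5657 0.0099 0.081 ]
 [0.5666 0.1066 0.081 ]
 [0.5666 0.2005 0.081 ]] [0.0367 0.0338]
190 391 [ 47  49  58 121 166 168 171 168 174 171 172 168 169 162 101  70  65]
190 498 [ 58  57  65 127 188 197 193 196 196 196 194 206 212 233 247 248 248]
190 605 [ 63  53  70 118 207 245 247 248 247 246 248 247 247 248 247 218  73]
194 391 [ 51  51  78 150 171 172 167 170 169 171 173 171 169 160 111  80  82]
194 498 [ 98  92 119 199 213 215 213 211 225 244 245 247 248 247 247 248 247]
194 605 [ 59  70 115 218 246 247 247 248 247 248 247 247 247 248 240 128  38]
198 391 [ 51  49  58 121 166 168 174 170 171 171 169 169 168 138  97  90  90]
198 498 [109  88 128 238 247 248 248 248 248 248 247 248 247 236 212 196 124]
198 605 [ 94  75 125 228 246 248 248 248 248 248 248 247 247 237 124  37  29]
[(array([408.14222321, 173.04925671]), np.int32(4507)), (array([373.71428571, 184.46428571]), np.int32(28)), (array([337.78527607, 211.86503067]), np.int32(163)), (array([373. , 217.8]), np.int32(25))]
```

The left-edge comparison gives disc spacings of about 107 px each, so roughly 35 mm on both sides (the centroid of the middle disc is contaminated by the rail behind it). The middle is still at y≈0.104–0.105. Next: standing the spacer on clear shelf at (0.56,-0.20).

```bash
python3 -m jog '[[0,0.002,-0.045,0],[0,0.004,-0.09,0],[0,0.006,-0.13,0],[0,0.006,-0.152,0],[0,0.006,-0.152,0]]'>/dev/null; python3 -m jog '[[0.03,0,0,0],[0.07,0,0,0],[0.095,0,0,0],[0.105,0,0,0],[0.11,0,0,0]]'|grep force; python3 -m jog '[[0.003,0,0,0],[0.005,0,0,0],[0.005,0,0,0],[0.005,0,0,0]]'|grep force; python3 plan.py 0.56 -0.2 0.081 0
```

```text
wrist_force: [0.4, 0.1, -2.0]
wrist_force: [-0.6, -0.4, -1.1]
t 13.9 pos [ 0.5606 -0.2015  0.0862] yaw -0.11 grip 0.0336 F [-0.6 -0.4 -1.1]
shift [0.0052 0.0006 0.0015] turn -0.0019 rows>= 0.1
```

```bash
python3 -m jog '[[0.0015,0,0,0],[0.003,0,0,0],[0.004,0,0,0],[0.004,0,0,0]]'|grep -E 'force|pos'; python3 -m jog '[[0.001,0,0,0],[0.001,0,0,0],[0.001,0,0,0]]'|grep -E 'force|pos'
```

```text
ee_pos: [0.56, -0.2013, 0.0811]
wrist_force: [0.4, 0.0, -1.9]
ee_pos: [0.5602, -0.2014, 0.081]
wrist_force: [-2.1, 0.7, 3.7]
```

Contact is made (force went from −2 to +3.7 N). Releasing and retreating.

```bash
python3 -m jog '[[0,0,0,0],[0,0,0,0],[0,0,0,0],[0,0,0,0],[0,0,0,0]]' 0.085|grep -E 'force|grip'; python3 -m jog '[[-0.01,0,0,0],[-0.04,0,0,0],[-0.085,0,0,0],[-0.13,0,0,0],[-0.15,0,0,0]]'|grep -E 'force|pos'; python3 -m jog '[[0,0.04,0,0],[0,0.085,0,0],[0,0.13,0,0],[0,0.175,0,0],[0,0.2,0,0]]'>/dev/null; python3 -m jog '[[0,0,0,0],[0,0,0,0],[0,0,0,0]]'
python3 - <<'E'
from h import *
for n in ('scene','top','wrist'): 
    s=env.read_state();cv2.imwrite(f'pics/{n}9.png',env.camera(n)[:,:,::-1])
np.savez('pics/w9.npz',p=s['ee_pos'],R=s['ee_rot'])
E
```

```text
wrist_force: [-0.8, -0.4, 0.2]
grip_width: 0.0854
ee_pos: [0.5611, -0.2017, 0.2359]
wrist_force: [-0.1, -0.2, -0.4]
time_s: 16.4
ee_pos: [0.3609, -0.2012, 0.2307]
ee_rot: [[0.001, -1.0, 0.002], [-0.0, 0.002, 1.0], [-1.0, -0.001, -0.0]]
wrist_force: [0.1, 0.7, 0.4]
grip_width: 0.0852
```

View pics/scene9.png

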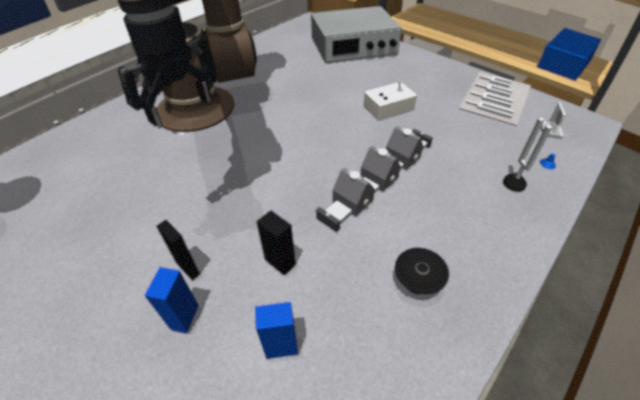

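View pics/top9.png

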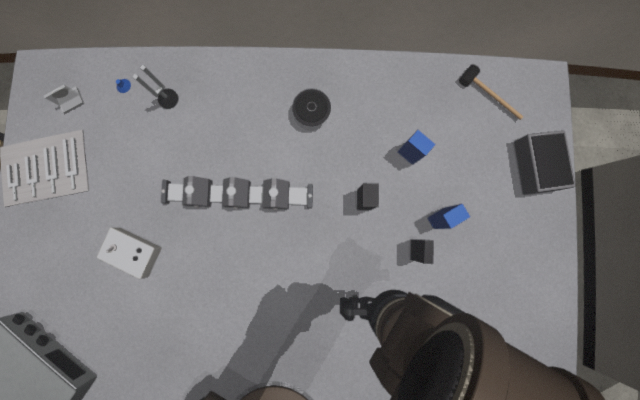

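The spacer stands upright at top (368,196) / scene (277,243). The carriages are evenly spaced, and the arm touches nothing. Final measurement.

Run:
```python
from disc import *
def comps(fn,thr,box):
    x0,y0,x1,y1=box;g=cv2.cvtColor(cv2.imread(fn),cv2.COLOR_BGR2GRAY)[y0:y1,x0:x1]
    n,l,s,c=cv2.connectedComponentsWithStats((g>thr).astype(np.uint8));return [(s[k,4],c[k]+[x0,y0]) for k in range(1,n) if 20<s[k,4]<90]
for f in ('pics/top0.png','pics/top9.png'):
    C=comps(f,160,(180,180,290,203));P=[c for a,c in C]
    X=plane('top',P,.081);print(f,[a for a,c in C]);print(np.c_[P,X[:,:2]].round(4))
for f in ('pics/scene0.png','pics/scene9.png'):
    C=comps(f,190,(330,120,415,190));P=[c for a,c in C]
    X=plane('scene',P,.081);print(f,[a for a,c in C]);print(np.c_[P,X[:,:2]].round(4))
```

```text
pics/top0.png [np.int32(49), np.int32(23), np.int32(48), np.int32(29), np.int32(48)]
[[1.983061e+02 1.894490e+02 5.647000e-01 1.777000e-01]
 [2.203478e+02 1.917826e+02 5.608000e-01 1.276000e-01]
 [2.308333e+02 1.906458e+02 5.640000e-01 1.041000e-01]
 [2.508621e+02 1.940690e+02 5.575000e-01 5.900000e-02]
 [2.638333e+02 1.916667e+02 5.636000e-01 3.030000e-02]]
pics/top9.png [np.int32(40), np.int32(53), np.int32(57), np.int32(60)]
[[1.808000e+02 1.909000e+02 5.604000e-01 2.175000e-01]
 [1.889623e+02 1.891698e+02 5.648000e-01 1.990000e-01]
 [2.307544e+02 1.903158e+02 5.647000e-01 1.043000e-01]
 [2.731333e+02 1.916000e+02 5.643000e-01 9.600000e-03]]
pics/scene0.png [np.int32(36), np.int32(36), np.int32(48)]
[[4.019444e+02 1.350000e+02 5.669000e-01 1.773000e-01]
 [3.821667e+02 1.511111e+02 5.663000e-01 1.031000e-01]
 [3.606250e+02 1.688958e+02 5.661000e-01 2.940000e-02]]
pics/scene9.png [np.int32(40), np.int32(47), np.int32(63), np.int32(26)]
[[4.068750e+02 1.305500e+02 5.662000e-01 1.983000e-01]
 [3.819574e+02 1.508723e+02 5.655000e-01 1.035000e-01]
 [3.543651e+02 1.739048e+02 5.658000e-01 9.700000e-03]
 [3.725000e+02 1.836154e+02 6.088000e-01 1.120000e-02]]
```

Top view gives spacings of 94.7 and 94.7 mm, scene gives 94.8 and 93.8 mm (goal 94). The middle has shifted by no more than about 0.4 mm. Handing in.

```bash
python3 -c "
from rig import env
print(env.hand_in())"
```

```text
the job is handed in; nothing more can be done
None
```

The job is done and handed in. I pressed the thicker black block down on the right of the middle carriage to about 2 mm above the rail, then did the same on the left. I then stood it upright on clear shelf at about (0.56, -0.20), let go and backed the arm off. That took about 16.5 s of the 48 s, and the highest wrist force I read was about 5 N.

- **Gaps:** the last check puts the carriage spacings at 94.7 mm (right) and 94.7 mm (left) in the top view, and 93.8 mm and 94.8 mm in the scene view. The goal was 94 mm, so both gaps are about 34 to 35 mm.
- **Middle carriage:** it moved no more than about 0.4 mm.
- **Disagreement:** the wrist camera read both gaps as about 35 mm. An earlier wrist measurement gave 36.7 and 33.8 mm because the white rail behind the middle disc spoiled it, so I replaced it with edge positions.

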